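Thread a utensil rail through its brackets

TASK

Fit the kitchen utensil rail: take the metal rail from its wooden supports and thread it, plain end first, through the eye of the first bracket, then through the second, and push it fully home in the closed end socket, then let go. The two eye brackets are only finger-tight and have drifted sideways out of line, so feel the rail through each eye and bring it back into line for the next; be gentle, never force it against a bracket, and leave the other things on the worktop where they are.

Things in the scene. Friction and masses are not known exactly. Their poses are not given: they have to be found in the camera images.
- rail: Round aluminium tube, closed ends, 14 mm thick, 280 mm long, about 45 g; black end cap (12 mm long) at the tail, nose tapered over its last 3 mm to 10 mm across. Origin at mid-length on the axis, +y along it to the nose; it may be rolled about y. Waits level, axis 40 mm above the worktop. Grip it about 100 mm from the origin towards the tail, clear of supports and brackets, firmly (about 100 N): the nose is then 240 mm away.
- nose (a point): Centre of the rail's plain tapered end face, on the axis, 140 mm from the rail's origin along its +y. Held at the tail, the rail can creep back and sideways by a few mm in the grip and its nose can sag by 1 or 2 mm over a long search; every blunt touch on a ring's face shows anew where the nose is.
- supports: Plywood stand under the waiting rail, fixed. Origin on the worktop under the rail, z up, +y towards the rail's nose. Two blocks 50 mm wide across the rail, 18 mm thick, at y = -30 and +80 mm, 41 mm high, with open grooves 16 mm wide whose floors are 33 mm up; a 6 mm high strip joins them.
- board: Wooden back board lying flat, fixed; 300 mm long (y), 96 mm wide (x), 18 mm thick. Origin at the centre of its underside, z up. The rail goes in along +y on the line x = 0, axis at z = 60 mm: first eye, second eye, end socket. More than about 25 N between the rail and a bracket would mar it. A blunt hit on a ring's face stops the rail: back off and try a few mm to the side.
- line1 (a point): Where the first eye's centre belongs (board x = 0, y = -80 mm, z = 60 mm; fixed to the board). The eye: steel ring 14 mm thick along y, outer diameter 34 mm, bore 16.5 mm, no lead-in. Its slotted foot has drifted an unknown 0 to 9 mm along board x, either way. It slides along x only (10 mm each way from the line), by a sideways push of about 0.6 N from the rail inside it, and stays where left.
- line2 (a point): Where the second eye's centre belongs (board x = 0, y = +10 mm, z = 60 mm; fixed to the board). The eye is the same ring as the first and has drifted by its own unknown 0 to 9 mm along board x, either way.
- socket (a point): Centre of the blind bottom of the end socket (board x = 0, y = +110 mm, z = 60 mm); axes as the board's, +y further in. The socket is fixed; bore 16.5 mm, 20 mm deep (from board y = +90 mm), with a countersunk mouth that widens to 22.5 mm at y = +87 mm; outer diameter 34 mm. The nose must end here.
- screwdriver_cross: Blue-handled screwdriver, 182 x 26 x 25 mm, lying to the left; leave alone. Origin under its centre.
- spirit_level: Yellow spirit level 240 mm long, 45 mm high, standing on edge at the left; leave alone. Origin under its centre.
- tape_roll: Small roll of black tape, 55 mm across, 19 mm high, at the left; leave alone. Origin under its centre.
- spare_bulb: Loose white spotlight bulb, 51 mm across, 58 mm high, standing on its face towards the back; leave alone. Origin under its centre.

How it is judged:
By the outcome, as a careful person would: the job done as asked, in the order asked, and still so for the second after the job is handed in, with the robot touching nothing.
It also fails if it takes over 58 s, if anything falls off the work surface, if the arm or the gripper's body presses on something with over 40 N, if the wrist force passes 120 N, or if a joint passes its speed limit or range.

ROBOT

A 7-joint arm with a two-finger parallel gripper is mounted at the origin on a cart in front of the work surface, level with it; the furniture and walls round the work are solid. World frame = base frame: x ahead of the robot, y to its left, z up, the work surface at z = 0. Lengths are in m, angles in degrees, forces in N, time in s.
With the tool pointing down it reaches from about 0.425 to 0.875 m from the base axis. Payload 9.9 kg.
Tool frame: the origin (TCP) lies midway between the tips of the shut fingers; the grasp point (between the pads) lies 19 mm behind it; z points along the fingers, y is the direction in which the jaws open and shut (so a half turn about z gives the same grasp; the last joint's range is limited). The gripper opens to 85 mm and grips with 20 to 120 N. Pads are 22 mm wide; open, the fingers measure 114 mm over their backs; the gripper's body (76 mm by 85 mm) begins 54 mm behind the grasp point. The pads swing forward as they close: fully open they stand 13 mm farther back than shut.
Start: joints at [66.646, 32.985, 1.427, 82.34, -0.859, 64.687, -3.237], TCP at [0.215, -0.64, 0.231] pointing down, gripper open.
Joint ranges: [-157.87, 157.87], [-19.46, 123.44], [-87.15, 90], [11.01, 140.99], [-62.26, 242.26], [9.8, 113.94], [-161.44, 161.44]. Speed limits (degrees/s): [127.2, 127.2, 172.46, 172.46, 180, 180, 180].

INTERFACE

Orientations are given as a 3x3 rotation matrix whose columns are the frame's x, y, z axes.
In Python, from plant import * gives the robot as it stands.
- The arm moves only by the tool jog_arm, never from a script. Its argument "increments" is a list of rows, each a list of 3 entries, a list of its own where there are three numbers: the opening, from 0 (shut) to 1 (fully open), then the shift along the world's x, y, z in mm, then the turn, a rotation vector about the world's x, y, z in degrees. In form: [[gripper, [tx, ty, tz], [rx, ry, rz]], ...]. A call has exactly 5 rows; each row is the pose to reach, as a shift and turn from the pose commanded when the call began; what a row does not reach only later rows make up. A row lasts 1/12 s, in which the tool goes at most 41.7 mm and 7.16 degrees, less where a joint would pass 70% of its speed; a pose out of reach is approached as far as the arm can. A call with a gripper value outside its range is refused whole. The fingers move at their own pace and stop on an object; the grip force is fixed at half the most. Time passes only in rows, so rows that repeat a pose let the fingers close, or fill a call up. It gives the time, the measured TCP pose, the force and the opening at its end, in the units of the state.
- sense(): the state, without advancing time (a new reading comes with each control period).
- grab_frame(name): name is "scene" or "side" or "wrist"; returns a dict with "img" (400x640x3 uint8, blue, green, red), "vertical_fov" (degrees; the focal length in pixels is half the picture's height over the tangent of half this angle, whatever the lens; pixels are square), "cx", "cy" (the principal point, pixels), "k1" (the pictures are not rectified: a ray, as slopes to the right and down, at radius r is drawn at 1 + k1 r^2 times it, then the intrinsics apply), "R" (3x3) and "t" (3): a world point X has camera coordinates R X + t. Camera axes: x right, y down, z forward; pixel columns grow to the right and rows downward; lengths in m; the calibration is good to about 2 mm. A picture is of the moment at which its call begins. There is no depth.
- finish_job(): hands the job in, once; it reports no verdict.
Trained networks look in a picture, given as the dict that the camera call returned (one of the last four; its "shot" number tells which), for a name from the list of things; names that differ only in an ending like _2 or _b are one class to them, and where a whole thing is asked for, a point or a joint stands for the part that bears it (a point fixed in the world has none). Each returns a list of dicts, best first, with "p" (0 to 1); they miss things now and then, are a little off and sometimes report something else, mostly with a low value. They report only what shows in the picture. A call takes as long as a camera call.
- recognise(picture, label): "box" ([left, top, right, bottom] in pixels, round what is visible of it).
- masks_of(picture, label): "mask" (400x640 bool, what is visible of it) and "box" ([left, top, right, bottom] in pixels, round what is visible of it).
- place_of(picture, label): "centre" ([column, row] in pixels: a listed point, or the origin of a listed thing).
The state is a dict: "time_s": time; "joint_positions": joint angles; "qvel": joint speeds; "joint_efforts": joint torques, N m; "tcp_pos": TCP position; "tool_rot": TCP orientation; "contact_force": force on the tool from outside, world axes, zero at the start; "ft_torque": the same for the moment, N m; "gripper_width": finger opening in m.
Only numpy, scipy, OpenCV 4.12 (cv2) and the standard library are available. Lean on these libraries where they do the work, as an engineer would, in place of code of your own. Each camera call takes 0.05 s, during which the arm holds its last target. There are 200 camera calls.

## Working session

There is one attempt and no reset: what is moved stays moved. The work goes in short steps, Python scripts to look and compute and a tool call to move; the robot and the scene stay as the last step left them, time stands still between calls to the robot, and variables do not carry over. Pictures are saved under pics/ and viewed, about 8 in all and at most 12, crops included, and the job is handed in when it is done.

Besides the shell and the picture viewer there is one more tool, called as name(argument=value, ...) on one line, values as JSON. jog_arm: Moves the arm, as the interface text tells. Its arguments: {"type":"object","properties":{"increments":{"type":"array"}},"required":["increments"]}

```bash
ls; mkdir -p pics
cat > h.py <<'E'
from plant import *
import numpy as np, cv2
def f_of(p): return p["img"].shape[0]/2/np.tan(np.radians(p["vertical_fov"])/2)
def ray(p,uv):
    f=f_of(p); d=np.array([(uv[0]-p["cx"])/f,(uv[1]-p["cy"])/f]); s=d.copy()
    for _ in range(20): s=d/(1+p["k1"]*(s@s))
    R=np.array(p["R"]); return -R.T@np.array(p["t"]), R.T@np.array([s[0],s[1],1])
def onz(p,uv,z):
    o,d=ray(p,uv); return o+d*(z-o[2])/d[2]
def proj(p,X):
    c=np.array(p["R"])@np.array(X)+np.array(p["t"]); s=c[:2]/c[2]; s=s*(1+p["k1"]*(s@s)); f=f_of(p)
    return np.array([p["cx"]+f*s[0],p["cy"]+f*s[1]])
def tri(obs):
    A=np.zeros((3,3));b=np.zeros(3)
    for p,uv in obs:
        o,d=ray(p,uv); d=d/np.linalg.norm(d); M=np.eye(3)-np.outer(d,d); A+=M;b+=M@o
    return np.linalg.solve(A,b)
E
python3 - <<'E'
from h import *
np.set_printoptions(precision=4,suppress=True)
s=sense(); print(s)
P={n:grab_frame(n) for n in ("scene","side","wrist")}
for n,p in P.items():
    cv2.imwrite(f"pics/{n}0.png",p["img"]); print(n,p["vertical_fov"],p["k1"],ray(p,(320,200)))
    for l,z in (("rail",.04),("nose",.04),("supports",0),("board",0),("line1",.06),("line2",.06),("socket",.06),("spare_bulb",0),("spirit_level",0),("tape_roll",0),("screwdriver_cross",0)):
        r=place_of(p,l)
        for q in r[:2]: print(n,l,round(q["p"],2),np.round(q["centre"],1),onz(p,q["centre"],z))
cv2.imwrite("pics/a.png",cv2.resize(np.vstack([P["scene"]["img"],P["side"]["img"]]),None,fx=.75,fy=.75))
E
```

```text
pics
{'time_s': 0.0, 'joint_positions': array([66.6475, 33.0328,  1.4225, 82.3878, -0.86  , 64.686 , -3.2378]), 'qvel': array([ 0.0323, -0.0085,  0.0061, -0.0422, -0.0677,  0.0187, -0.0764]), 'joint_efforts': array([ -0.0012, -76.5777,   2.2505, -28.5975,   0.0153,   0.0125,
        -0.    ]), 'tcp_pos': array([ 0.2146, -0.6395,  0.2304]), 'tool_rot': array([[ 0.948 ,  0.3182, -0.0006],
       [ 0.3182, -0.948 ,  0.0016],
       [-0.0001, -0.0017, -1.    ]]), 'contact_force': array([ 0.2825, -0.4774,  0.0157]), 'ft_torque': array([-0.0085, -0.0103, -0.0568]), 'gripper_width': 0.08497937831447426}
scene 45.53490641538083 -0.004927602230585235 (array([0.1141, 0.8857, 0.7354]), array([ 0.4309, -0.6617, -0.6137]))
scene rail 0.9 [424.1 189. ] [ 0.4137 -0.0414  0.04  ]
scene nose 0.76 [406.6 223.8] [0.3936 0.1018 0.04  ]
scene supports 0.81 [421.  202.4] [ 0.4147 -0.0381  0.    ]
scene line1 0.83 [321.4 201.6] [0.5823 0.1608 0.06  ]
scene line1 0.62 [333.2 180.2] [0.6045 0.074  0.06  ]
scene line2 0.83 [321.4 201.6] [0.5823 0.1608 0.06  ]
scene line2 0.62 [333.2 180.2] [0.6045 0.074  0.06
[... 906 characters left out ...]
6 0.06  ]
side line1 0.17 [343.5 285.7] [0.4292 0.4712 0.06  ]
side line2 0.6 [321.6 200.8] [0.5854 0.1686 0.06  ]
side line2 0.17 [343.5 285.7] [0.4292 0.4712 0.06  ]
side socket 0.8 [311.7 221. ] [0.5731 0.2715 0.06  ]
side spare_bulb 0.71 [316.8 218.3] [0.5996 0.1626 0.    ]
side spirit_level 0.73 [271.1 273.9] [0.6101 0.4234 0.    ]
side tape_roll 0.59 [342.4 286.8] [0.4496 0.4054 0.    ]
side tape_roll 0.19 [367.  252.5] [0.4335 0.2633 0.    ]
side screwdriver_cross 0.6 [365.7 252.4] [0.4365 0.2641 0.    ]
side screwdriver_cross 0.22 [313.1 218. ] [0.6094 0.165  0.    ]
wrist 59.00015256575236 0.0013343176097912071 (array([ 0.2879, -0.6163,  0.3732]), array([-0.2731, -0.0957, -0.9573]))
```

View pics/scene0.png

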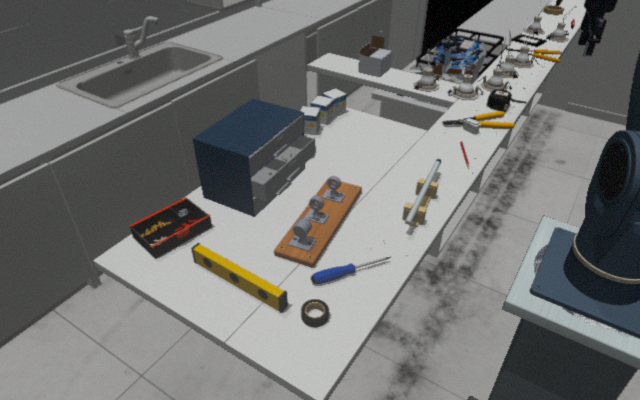

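View pics/side0.png

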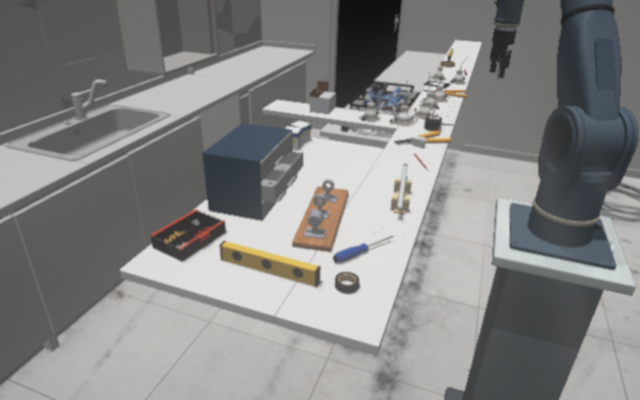

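jog_arm(increments=[[1, [20, 34, 6], [0, 0, 4]], [1, [40, 68, 12], [0, 0, 8]], [1, [60, 102, 18], [0, 0, 12]], [1, [80, 136, 24], [0, 0, 16]], [1, [100, 170, 30], [0, 0, 20]]])

```text
time_s: 2.22
tcp_pos: [0.3154, -0.4683, 0.2617]
tool_rot: [[0.78, 0.626, 0.0], [0.626, -0.78, -0.0], [-0.0, 0.0, -1.0]]
contact_force: [0.6, 0.4, -0.1]
gripper_width: 0.0853
```

jog_arm(increments=[[1, [20, 36, 8], [0, 0, 4]], [1, [40, 72, 16], [0, 0, 8]], [1, [60, 108, 24], [0, 0, 12]], [1, [80, 144, 32], [0, 0, 16]], [1, [100, 180, 40], [0, 0, 20]]])

```text
time_s: 2.63
tcp_pos: [0.4146, -0.2893, 0.3018]
tool_rot: [[0.519, 0.855, 0.001], [0.855, -0.519, -0.001], [-0.0, 0.001, -1.0]]
contact_force: [0.8, -0.2, 0.2]
gripper_width: 0.0858
```

jog_arm(increments=[[1, [10, 38, 8], [0, 0, 4]], [1, [20, 76, 16], [0, 0, 8]], [1, [30, 114, 24], [0, 0, 12]], [1, [40, 152, 32], [0, 0, 16]], [1, [50, 190, 40], [0, 0, 20]]])

```text
time_s: 3.05
tcp_pos: [0.4641, -0.0993, 0.3418]
tool_rot: [[0.195, 0.981, 0.001], [0.981, -0.195, -0.0], [-0.0, 0.001, -1.0]]
contact_force: [0.6, -0.2, 0.2]
gripper_width: 0.0853
```

jog_arm(increments=[[1, [7, 40, 4], [0, 0, 4]], [1, [14, 80, 8], [0, 0, 8]], [1, [21, 120, 12], [0, 0, 12]], [1, [28, 160, 16], [0, 0, 16]], [1, [35, 200, 20], [0, 0, 20]]])

```text
time_s: 3.47
tcp_pos: [0.499, 0.1007, 0.3616]
tool_rot: [[-0.152, 0.988, 0.001], [0.988, 0.152, -0.0], [-0.0, 0.001, -1.0]]
contact_force: [0.3, -0.4, 0.1]
gripper_width: 0.0856
```

Run:
```python
from h import *
np.set_printoptions(precision=4,suppress=True)
s=sense(); print(s["time_s"],s["tcp_pos"],s["tool_rot"],s["joint_positions"],s["contact_force"])
p=grab_frame("wrist"); cv2.imwrite("pics/w1.png",p["img"]); print(p["R"],ray(p,(p["cx"],p["cy"])))
for l,z in (("rail",.04),("nose",.04),("supports",0),("board",0),("line1",.06),("line2",.06),("socket",.06)):
    for q in place_of(p,l)[:2]: print(l,round(q["p"],2),np.round(q["centre"],1),onz(p,q["centre"],z))
import pickle; pickle.dump(p,open("w1.pkl","wb"))
```

```text
3.4667 [0.499  0.1007 0.3616] [[-0.1516  0.9884  0.0009]
 [ 0.9884  0.1516 -0.0002]
 [-0.0003  0.0009 -1.    ]] [  8.4814  15.0289 -33.3651  93.3421   8.5572  74.1445 -17.6001] [ 0.3362 -0.4304  0.0976]
[[ 0.9884  0.1516  0.001 ]
 [ 0.1443 -0.9429  0.3001]
 [ 0.0465 -0.2964 -0.9539]] (array([0.4875, 0.1757, 0.5043]), array([ 0.0465, -0.2964, -0.9539]))
rail 0.62 [241.9 245.9] [ 0.4124 -0.0469  0.04  ]
nose 0.64 [241.1 146.9] [0.3989 0.0939 0.04  ]
supports 0.94 [250.8 234.9] [ 0.4178 -0.0456  0.    ]
board 0.89 [385.  115.7] [0.5847 0.1601 0.    ]
line1 0.96 [390.2 185.2] [0.598  0.0772 0.06  ]
line1 0.66 [393.2 114.2] [0.5826 0.1652 0.06  ]
line2 0.96 [390.2 185.2] [0.598  0.0772 0.06  ]
line2 0.66 [393.2 114.2] [0.5826 0.1652 0.06  ]
socket 0.97 [398.   20.8] [0.5659 0.2665 0.06  ]
```

View pics/w1.png

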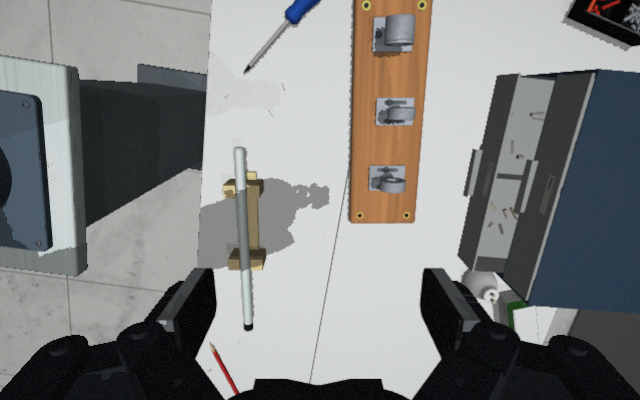

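jog_arm(increments=[[1, [20, 15, -25], [0, 0, 1]], [1, [40, 30, -50], [0, 0, 2]], [1, [60, 45, -75], [0, 0, 2]], [1, [80, 60, -100], [0, 0, 2]], [1, [85, 65, -120], [0, 0, 2]]])

```text
time_s: 4.28
tcp_pos: [0.5861, 0.1643, 0.2386]
tool_rot: [[-0.182, 0.983, -0.0], [0.983, 0.182, 0.001], [0.001, -0.0, -1.0]]
contact_force: [-0.3, 0.3, -0.1]
gripper_width: 0.0857
```

jog_arm(increments=[[1, [0, 0, 0], [0, 0, 0]], [1, [0, 0, 0], [0, 0, 0]], [1, [0, 0, 0], [0, 0, 0]], [1, [0, 0, 0], [0, 0, 0]], [1, [0, 0, 0], [0, 0, 0]]])

```text
time_s: 4.7
tcp_pos: [0.5844, 0.1632, 0.2428]
tool_rot: [[-0.182, 0.983, 0.002], [0.983, 0.182, 0.0], [-0.0, 0.002, -1.0]]
contact_force: [-0.3, 0.6, 0.3]
gripper_width: 0.0853
```

```bash
cat > rect.py <<'E'
from h import *
def rectify(p,z,x0,x1,y0,y1,s):  # s px per mm; image: cols=+x, rows=-y
    W=int((x1-x0)*1000*s);H=int((y1-y0)*1000*s)
    X,Y=np.meshgrid(x0+np.arange(W)/1000/s, y1-np.arange(H)/1000/s)
    P=np.stack([X,Y,np.full_like(X,z)],-1)@np.array(p["R"]).T+np.array(p["t"])
    S=P[...,:2]/P[...,2:]; S=S*(1+p["k1"]*(S**2).sum(-1,keepdims=True)); f=f_of(p)
    return cv2.remap(p["img"],(p["cx"]+f*S[...,0]).astype(np.float32),(p["cy"]+f*S[...,1]).astype(np.float32),cv2.INTER_CUBIC)
def board_rect(p,z=.018):
    x0,x1,y0,y1=.48,.68,-.04,.36
    im=rectify(p,z,x0,x1,y0,y1,2); h=cv2.cvtColor(im,cv2.COLOR_BGR2HSV)
    m=cv2.inRange(h,(5,100,60),(20,255,255)); m=cv2.morphologyEx(m,cv2.MORPH_CLOSE,np.ones((25,25)))
    c=max(cv2.findContours(m,0,2)[0],key=cv2.contourArea); r=cv2.minAreaRect(c); b=cv2.boxPoints(r)
    return np.array([x0+r[0][0]/2000,y1-r[0][1]/2000]),np.array(r[1])/2,r[2],np.c_[x0+b[:,0]/2000,y1-b[:,1]/2000]
E
python3 - <<'E'
from rect import *
import pickle
np.set_printoptions(precision=4,suppress=True)
s=sense(); print(s["time_s"],s["tcp_pos"],s["joint_positions"])
w1=pickle.load(open("w1.pkl","rb"))
p=grab_frame("wrist"); cv2.imwrite("pics/w2.png",p["img"]); pickle.dump(p,open("w2.pkl","wb"))
for l,z in (("board",0),("line1",.06),("line2",.06),("socket",.06)):
    for q in place_of(p,l)[:2]: print(l,round(q["p"],2),np.round(q["centre"],1),onz(p,q["centre"],z))
for l in ("line1","socket"):
    for q in recognise(p,l)[:3]: print(l,q)
for q in (w1,p): print(board_rect(q))
w1n=w1; 
im=rectify(w1,.04,.36,.47,-.20,.12,2); g=cv2.cvtColor(im,cv2.COLOR_BGR2GRAY); cv2.imwrite("pics/rail1.png",im)
cv2.imwrite("pics/b2.png",np.hstack([rectify(p,.077,.5,.68,0,.3,2),rectify(p,.018,.5,.68,0,.3,2)]))
E
```

```text
4.7 [0.5844 0.1632 0.2428] [  0.1519  28.765  -31.915   91.6396  16.4813  64.198  -25.2943]
board 0.97 [316.1 171.2] [0.5846 0.1561 0.    ]
line1 0.66 [315.8 173.9] [0.5826 0.1662 0.06  ]
line1 0.64 [316.3 258.5] [0.5989 0.0801 0.06  ]
line2 0.66 [315.8 173.9] [0.5826 0.1662 0.06  ]
line2 0.64 [316.3 258.5] [0.5989 0.0801 0.06  ]
socket 0.6 [319.2  58.6] [0.5673 0.2656 0.06  ]
line1 {'box': [269.5, 15.3, 367.8, 299.0], 'p': 0.71}
socket {'box': [268.4, 18.6, 370.6, 298.2], 'p': 0.97}
(array([0.5847, 0.1542]), array([289.8584,  94.806 ]), 80.9952163696289, array([[0.5152, 0.2899],
       [0.6089, 0.3048],
       [0.6542, 0.0185],
       [0.5606, 0.0036]], dtype=float32))
(array([0.5852, 0.1577]), array([296.0345,  94.0751]), 80.99149322509766, array([[0.5156, 0.2966],
       [0.6085, 0.3113],
       [0.6548, 0.0189],
       [0.5619, 0.0042]], dtype=float32))
```

View pics/b2.png

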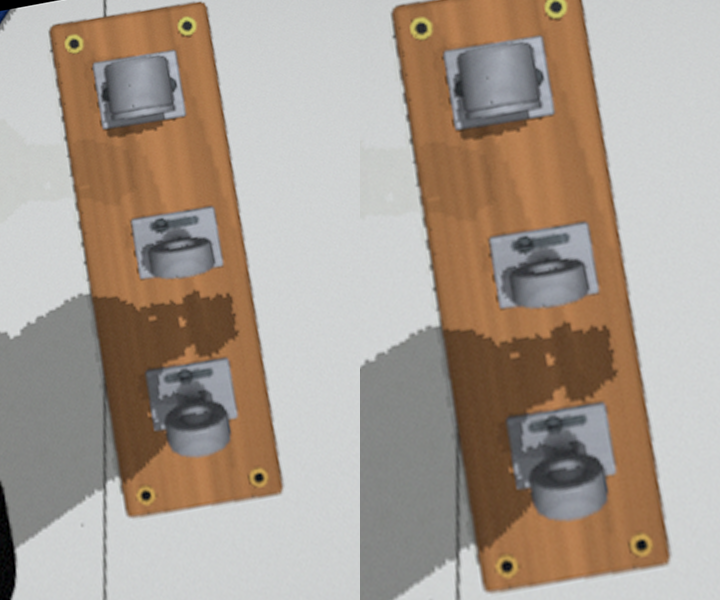

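View pics/rail1.png

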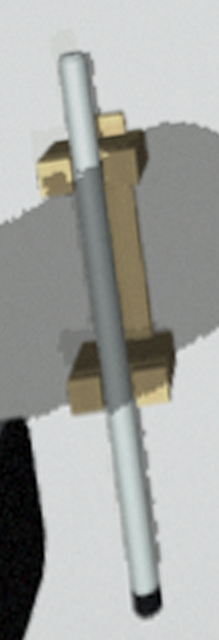

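jog_arm(increments=[[1, [-16, -31, -12], [0, 0, -0.5]], [1, [-31, -62, -24], [0, 0, -1]], [1, [-47, -92, -36], [0, 0, -1.4]], [1, [-62, -123, -48], [0, 0, -1.4]], [1, [-78, -154, -60], [0, 0, -1.4]]])

```text
time_s: 5.47
tcp_pos: [0.5053, 0.0087, 0.1806]
tool_rot: [[-0.159, 0.987, 0.0], [0.987, 0.159, -0.0], [-0.0, 0.0, -1.0]]
contact_force: [0.6, 0.0, -0.8]
gripper_width: 0.0853
```

jog_arm(increments=[[1, [-16, -31, -12], [0, 0, -0.5]], [1, [-31, -62, -24], [0, 0, -1]], [1, [-47, -92, -36], [0, 0, -1.4]], [1, [-62, -123, -48], [0, 0, -1.4]], [1, [-78, -154, -60], [0, 0, -1.4]]])

```text
time_s: 5.88
tcp_pos: [0.4275, -0.1453, 0.1208]
tool_rot: [[-0.135, 0.991, 0.001], [0.991, 0.135, -0.0], [-0.0, 0.001, -1.0]]
contact_force: [0.5, -1.1, 0.1]
gripper_width: 0.0854
```

jog_arm(increments=[[1, [0, 0, 0], [0, 0, 0]], [1, [0, 0, 0], [0, 0, 0]], [1, [0, 0, 0], [0, 0, 0]], [1, [0, 0, 0], [0, 0, 0]], [1, [0, 0, 0], [0, 0, 0]]])

```text
time_s: 6.3
tcp_pos: [0.4291, -0.1431, 0.1214]
tool_rot: [[-0.137, 0.991, 0.001], [0.991, 0.137, 0.0], [-0.0, 0.001, -1.0]]
contact_force: [0.6, -0.4, -0.4]
gripper_width: 0.0857
```

Run:
```python
from rect import *
import pickle
np.set_printoptions(precision=4,suppress=True)
s=sense(); print(s["time_s"],s["tcp_pos"],s["tool_rot"],s["joint_positions"])
p=grab_frame("wrist"); pickle.dump(p,open("w3.pkl","wb"))
im=rectify(p,.04,.36,.47,-.20,.12,2); cv2.imwrite("pics/r3.png",np.hstack([im,cv2.resize(p["img"],None,fx=.9,fy=.9)[:, :560] if 0 else cv2.copyMakeBorder(p["img"][:, :],0,240,0,0,cv2.BORDER_CONSTANT)[:, 20:600]]))
for q in masks_of(p,"rail")[:1]:
    m=q["mask"]; print(q["p"],q["box"]); 
    for y0,y1 in ((-.12,-.09),(-.165,-.15),(-.05,-.02),(.04,.09)):
        pts=[]
        ys,xs=np.nonzero(m)
        W=np.array([onz(p,(a,b),.04) for a,b in zip(xs[::5],ys[::5])]); k=(W[:,1]>y0)&(W[:,1]<y1)
        if k.sum()>3: print(W[k].mean(0),k.sum())
```

```text
6.3 [ 0.4291 -0.1431  0.1214] [[-0.137   0.9906  0.0012]
 [ 0.9906  0.137   0.0001]
 [-0.0001  0.0012 -1.    ]] [ 33.2102  24.7666 -28.4869 122.162   19.2418  37.2694  -0.6592]
0.81 [300.6, 4.7, 329.3, 273.9]
[ 0.4226 -0.1046  0.04  ] 208
[ 0.43   -0.1574  0.04  ] 86
[ 0.4129 -0.0345  0.04  ] 285
```

View pics/r3.png

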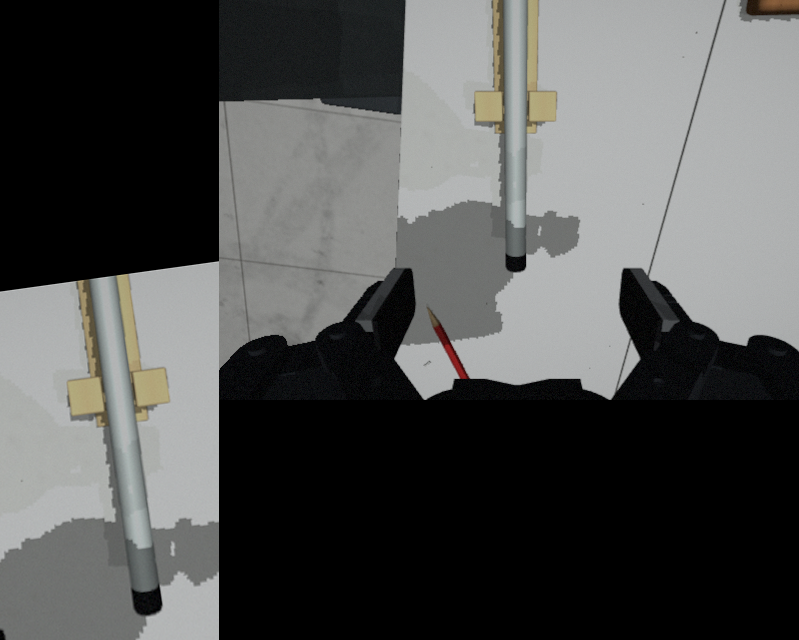

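jog_arm(increments=[[1, [-1, -1, -25], [0, 0, 0]], [1, [-1, -1, -50], [0, 0, 0]], [1, [-1, -1, -75], [0, 0, 0]], [1, [-1, -1, -95], [0, 0, 0]], [1, [-1, -1, -100], [0, 0, 0]]])

```text
time_s: 6.82
tcp_pos: [0.4263, -0.1442, 0.0188]
tool_rot: [[-0.136, 0.991, -0.003], [0.991, 0.136, 0.001], [0.001, -0.003, -1.0]]
contact_force: [0.1, -0.4, -0.1]
gripper_width: 0.0854
```

jog_arm(increments=[[1, [0, 0, 0], [0, 0, 0]], [1, [0, 0, 0], [0, 0, 0]], [0.4, [0, 0, 0], [0, 0, 0]], [0.3, [0, 0, 0], [0, 0, 0]], [0.25, [0, 0, 0], [0, 0, 0]]])

```text
time_s: 7.23
tcp_pos: [0.4276, -0.1454, 0.0219]
tool_rot: [[-0.135, 0.991, 0.002], [0.991, 0.135, -0.001], [-0.001, 0.002, -1.0]]
contact_force: [-0.5, 0.6, 0.9]
gripper_width: 0.0512
```

Run:
```python
from h import *
np.set_printoptions(precision=4,suppress=True)
s=sense(); print(s["time_s"],s["tcp_pos"],s["contact_force"],s["ft_torque"],s["gripper_width"])
p=grab_frame("wrist"); cv2.imwrite("pics/g.png",p["img"])
```

```text
7.2333 [ 0.4276 -0.1454  0.0219] [-0.455   0.5798  0.8625] [ 0.0244  0.0206 -0.0096] 0.05123053564078557
```

View pics/g.png

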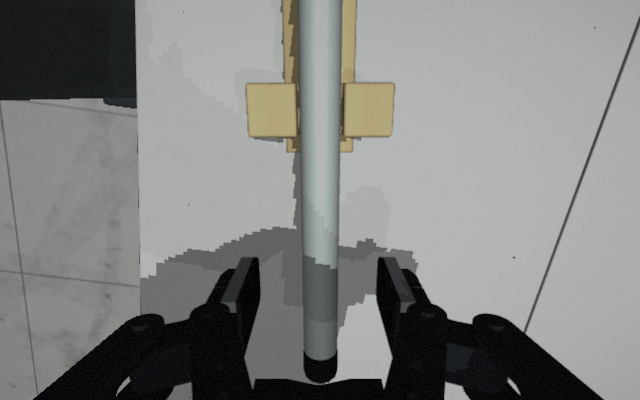

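jog_arm(increments=[[0.22, [0.8, 0, 0], [0, 0, 0]], [0.2, [0.8, 0, 0], [0, 0, 0]], [0, [0.8, 0, 0], [0, 0, 0]], [0, [0.8, 0, 0], [0, 0, 0]], [0, [0.8, 0, 0], [0, 0, 0]]])

```text
time_s: 7.7
tcp_pos: [0.4281, -0.1453, 0.0211]
tool_rot: [[-0.135, 0.991, 0.0], [0.991, 0.135, -0.0], [-0.0, 0.0, -1.0]]
contact_force: [1.2, -0.6, 0.8]
gripper_width: 0.0121
```

jog_arm(increments=[[0, [0, 0, 0], [0, 0, 0]], [0, [0, 0, 0], [0, 0, 0]], [0, [0, 0, 0], [0, 0, 0]], [0, [0, 0, 0], [0, 0, 0]], [0, [0, 0, 0], [0, 0, 0]]])

```text
time_s: 8.12
tcp_pos: [0.428, -0.1452, 0.021]
tool_rot: [[-0.135, 0.991, 0.0], [0.991, 0.135, 0.0], [-0.0, 0.0, -1.0]]
contact_force: [0.4, -0.9, 1.0]
gripper_width: 0.0121
```

jog_arm(increments=[[0, [0, 0, 4], [0, 0, 0]], [0, [0, 0, 14], [0, 0, 0]], [0, [0, 0, 28], [0, 0, 0]], [0, [0, 0, 44], [0, 0, 0]], [0, [0, 0, 60], [0, 0, 0]]])

```text
time_s: 8.53
tcp_pos: [0.4272, -0.1448, 0.0816]
tool_rot: [[-0.135, 0.991, -0.001], [0.991, 0.135, 0.0], [0.001, -0.001, -1.0]]
contact_force: [-0.2, -0.5, -1.5]
gripper_width: 0.012
```

jog_arm(increments=[[0, [10, -10, 2], [0, 0, 0]], [0, [30, -25, 2], [0, 0, 0]], [0, [55, -40, 2], [0, 0, 0]], [0, [80, -45, 2], [0, 0, 0]], [0, [105, -45, 2], [0, 0, 0.6]]])

```text
time_s: 8.95
tcp_pos: [0.5331, -0.1922, 0.0831]
tool_rot: [[-0.142, 0.99, -0.001], [0.99, 0.142, -0.001], [-0.001, -0.001, -1.0]]
contact_force: [0.5, -0.6, 0.4]
gripper_width: 0.012
```

jog_arm(increments=[[0, [25, 0, 0], [0, 0, 0.2]], [0, [50, 0, 0], [0, 0, 0.4]], [0, [75, 0, 0], [0, 0, 0.6]], [0, [95, 0, 0], [0, 0, 0.6]], [0, [109, 0, 0], [0, 0, 0.6]]])

```text
time_s: 9.37
tcp_pos: [0.6433, -0.1895, 0.0829]
tool_rot: [[-0.156, 0.988, -0.0], [0.988, 0.156, 0.001], [0.001, 0.0, -1.0]]
contact_force: [0.1, 0.3, -0.1]
gripper_width: 0.0118
```

Run:
```python
from rect import *
import pickle
np.set_printoptions(precision=4,suppress=True)
s=sense(); print(s["time_s"],s["tcp_pos"],s["tool_rot"],s["contact_force"],s["ft_torque"],s["gripper_width"],s["joint_positions"])
w1=pickle.load(open("w1.pkl","rb"))
print("bulb",onz(w1,(480,287),.03),"drawer",onz(w1,(460,250),.06),onz(w1,(460,250),.12),onz(w1,(497,75),.15), "rwall",onz(w1,(527,300),.0),onz(w1,(527,300),.2))
for n in ("scene","side","wrist"):
    p=grab_frame(n); pickle.dump(p,open(n+"4.pkl","wb"))
    for l in ("rail","nose"):
        for q in place_of(p,l)[:1]: print(n,l,round(q["p"],2),np.round(q["centre"],1),onz(p,q["centre"],.102))
    if n=="scene": a=p["img"]
    if n=="side": b=p["img"]
    if n=="wrist": c=p["img"]
cv2.imwrite("pics/v4.png",np.vstack([np.hstack([cv2.resize(a[100:300,230:500],(540,400)),c[:, 380:640]]),cv2.resize(b[120:270,230:500],(800,444))[:200]]) if 0 else np.hstack([cv2.resize(a[120:270,230:430],(400,300)),cv2.resize(b[140:290,230:430],(400,300))]))
```

```text
9.3667 [ 0.6433 -0.1895  0.0829] [[-0.1563  0.9877 -0.0001]
 [ 0.9877  0.1563  0.001 ]
 [ 0.001   0.0001 -1.    ]] [ 0.1122  0.3362 -0.1266] [-0.0478  0.0046 -0.0016] 0.011800269826697947 [ 27.4854  42.5351 -26.1041  91.7148  22.4216  51.0323   2.0755]
bulb [ 0.7741 -0.0648  0.03  ] drawer [0.7123 0.0019 0.06  ] [0.6819 0.0254 0.12  ] [0.6523 0.2172 0.15  ] rwall [ 0.8751 -0.0917  0.    ] [0.7214 0.0144 0.2   ]
scene rail 0.81 [357.3 135.4] [ 0.6285 -0.0823  0.102 ]
scene nose 0.69 [337.  164.5] [0.6007 0.0645 0.102 ]
side rail 0.75 [338.8 148.2] [ 0.6251 -0.09    0.102 ]
side nose 0.48 [328.9 167.9] [0.6061 0.0558 0.102 ]
wrist rail 0.67 [315.2  12.1] [ 0.6243 -0.0917  0.102 ]
```

View pics/v4.png

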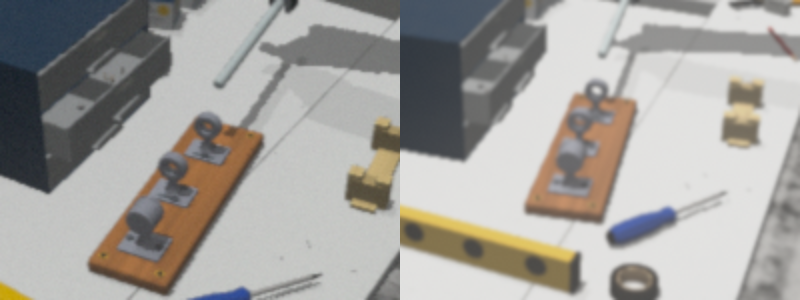

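jog_arm(increments=[[0, [0, 0, -8], [0, 0, 0]], [0, [0, 0, -18], [0, 0, 0]], [0, [0, 0, -28], [0, 0, 0]], [0, [0, 0, -36], [0, 0, 0]], [0, [0, 0, -42], [0, 0, 0]]])

```text
time_s: 10.23
tcp_pos: [0.6411, -0.19, 0.0391]
tool_rot: [[-0.156, 0.988, -0.002], [0.988, 0.156, 0.0], [0.001, -0.002, -1.0]]
contact_force: [-0.4, -0.0, -0.2]
gripper_width: 0.0119
```

jog_arm(increments=[[0, [-0.8, 5, 0], [0, 0, 0]], [0, [-1.6, 10, 0], [0, 0, 0]], [0, [-2.2, 14, 0], [0, 0, 0]], [0, [-2.8, 17.5, 0], [0, 0, 0]], [0, [-2.8, 17.5, 0], [0, 0, 0]]])

```text
time_s: 10.65
tcp_pos: [0.6394, -0.1711, 0.0416]
tool_rot: [[-0.157, 0.988, 0.001], [0.988, 0.157, 0.0], [0.0, 0.001, -1.0]]
contact_force: [-0.3, 0.5, -0.6]
gripper_width: 0.0121
```

```bash
cat > b.py <<'E'
from h import *
np.set_printoptions(precision=2,suppress=True)
C=np.array([.5854,.157]); a=np.radians(9.0); ex=np.array([np.cos(a),np.sin(a)]); d=np.array([-np.sin(a),np.cos(a)])
s=sense(); T=s["tool_rot"]; dt=T[:,0]; n=s["tcp_pos"]+np.array([0,0,.019])+.24*dt
r=n[:2]-C; F=s["contact_force"]
print("t",s["time_s"],"tcp",s["tcp_pos"]*1000,"nose b(mm)",1000*np.array([r@ex,r@d,n[2]]),"yaw",np.degrees(np.arctan2(-dt[0],dt[1])),"pitch",np.degrees(dt[2]),"F b",F[:2]@ex,F[:2]@d,F[2],"M",s["ft_torque"],"w",s["gripper_width"]*1000)
E
python3 b.py
```

```text
t 10.65 tcp [ 639.44 -171.1    41.64] nose b(mm) [  1.88 -92.51  60.72] yaw 9.041554202676306 pitch 0.01936564653903277 F b -0.20950358536748848 0.5041264645976209 -0.5590112242369153 M [-0.02 -0.02  0.05] w 12.10036180084888
```

jog_arm(increments=[[0, [-0.3, 2, 0], [0, 0, 0]], [0, [-0.6, 4, 0], [0, 0, 0]], [0, [-0.9, 6, 0], [0, 0, 0]], [0, [-1.25, 8, 0], [0, 0, 0]], [0, [-1.25, 8, 0], [0, 0, 0]]])

```text
time_s: 11.07
tcp_pos: [0.6378, -0.164, 0.0411]
tool_rot: [[-0.156, 0.988, -0.0], [0.988, 0.156, 0.0], [0.0, 0.0, -1.0]]
contact_force: [0.8, 0.2, -0.3]
gripper_width: 0.0122
```

```bash
python3 b.py
```

```text
t 11.0667 tcp [ 637.82 -164.05   41.05] nose b(mm) [  1.64 -85.29  60.13] yaw 8.97921906710381 pitch 0.01790591492571696 F b 0.8464312291238436 0.07972485889557794 -0.2790501003340808 M [-0.02  0.02 -0.03] w 12.191450279368413
```

Perhaps entered or not yet at the face; continue gently.

jog_arm(increments=[[0, [-0.15, 1, 0], [0, 0, 0]], [0, [-0.3, 2, 0], [0, 0, 0]], [0, [-0.45, 3, 0], [0, 0, 0]], [0, [-0.6, 4, 0], [0, 0, 0]], [0, [-0.6, 4, 0], [0, 0, 0]]])

```text
time_s: 11.48
tcp_pos: [0.6373, -0.1604, 0.041]
tool_rot: [[-0.156, 0.988, 0.0], [0.988, 0.156, 0.0], [0.0, 0.0, -1.0]]
contact_force: [-0.4, 0.3, 0.3]
gripper_width: 0.012
```

```bash
python3 b.py
```

```text
t 11.4833 tcp [ 637.26 -160.36   41.04] nose b(mm) [  1.71 -81.57  60.08] yaw 8.96601546806837 pitch 0.009358300289548305 F b -0.3085713822402804 0.3414215941787528 0.3345706384730558 M [0.03 0.02 0.02] w 11.953021124617095
```

jog_arm(increments=[[0, [-0.2, 1.5, 0], [0, 0, 0]], [0, [-0.5, 3, 0], [0, 0, 0]], [0, [-0.7, 4.5, 0], [0, 0, 0]], [0, [-1.0, 6, 0], [0, 0, 0]], [0, [-1.0, 6, 0], [0, 0, 0]]])

```text
time_s: 11.9
tcp_pos: [0.6362, -0.154, 0.041]
tool_rot: [[-0.156, 0.988, -0.0], [0.988, 0.156, 0.0], [0.0, 0.0, -1.0]]
contact_force: [0.7, 0.5, 0.0]
gripper_width: 0.012
```

```bash
python3 b.py
python3 - <<'E'
from h import *
a=grab_frame("scene")["img"]; b=grab_frame("side")["img"]
cv2.imwrite("pics/v5.png",np.hstack([cv2.resize(a[150:250,270:370],(400,400),interpolation=3),cv2.resize(b[160:260,270:370],(400,400),interpolation=3)]))
E
```

```text
t 11.9 tcp [ 636.21 -154.04   41.05] nose b(mm) [  1.6  -75.15  60.13] yaw 8.982387103500171 pitch 0.01847842024812825 F b 0.7533864123894485 0.43555027470692875 0.04364447703801255 M [ 0.01 -0.06  0.  ] w 11.962183038415638
```

View pics/v5.png

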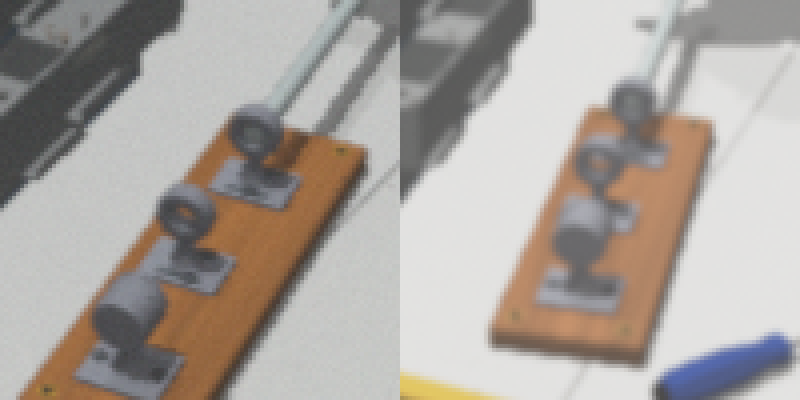

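jog_arm(increments=[[0, [0.2, 8, 0], [0, 0, 0]], [0, [0.5, 17, 0], [0, 0, 0]], [0, [0.7, 26, 0], [0, 0, 0]], [0, [0.9, 35, 0], [0, 0, 0]], [0, [0.9, 35, 0], [0, 0, 0]]])

```text
time_s: 12.42
tcp_pos: [0.6374, -0.1158, 0.0412]
tool_rot: [[-0.159, 0.987, 0.0], [0.987, 0.159, 0.002], [0.002, 0.001, -1.0]]
contact_force: [-0.2, 0.3, 0.5]
gripper_width: 0.0119
```

```bash
python3 b.py
python3 - <<'E'
from h import *
import pickle
C=np.array([.5854,.157]); a=np.radians(9.0); ex=np.array([np.cos(a),np.sin(a)]); d=np.array([-np.sin(a),np.cos(a)])
for f in ("w1","w2"):
    p=pickle.load(open(f+".pkl","rb")); g=cv2.GaussianBlur(cv2.cvtColor(p["img"],6),(0,0),.8).astype(np.float32)
    G=np.hypot(cv2.Sobel(g,5,1,0),cv2.Sobel(g,5,0,1))
    for nm,y in (("1",-.08),("2",.01)):
        best=[]
        for o in np.arange(-10,10.5,.5):
          for dy in (-2,0,2):
            m=np.zeros(G.shape,np.uint8); allp=[]
            for yy in (y-.007,y+.007):
                t=np.radians(np.arange(0,360,4)); 
                q=[proj(p,np.r_[C+ex*(o/1000+.017*np.cos(u))+d*(yy+dy/1000),.06+.017*np.sin(u)]) for u in t]; allp+=q
            h=cv2.convexHull(np.array(allp,np.float32))[:,0]
            # sample hull densely
            hh=np.vstack([h,h[:1]]); pts=np.vstack([np.linspace(hh[i],hh[i+1],6) for i in range(len(h))]).astype(np.float32)
            v=cv2.remap(G,pts[:,0].reshape(1,-1),pts[:,1].reshape(1,-1),1); best.append((float(v.mean()),o,dy))
        print(f,nm,sorted(best)[::-1][:4])
E
```

```text
t 12.4167 tcp [ 637.42 -115.77   41.21] nose b(mm) [  8.05 -37.55  60.66] yaw 9.15832348196957 pitch 0.10580570294232267 F b -0.14854727513215868 0.3398412720192617 0.5396150950180568 M [ 0.03 -0.03  0.02] w 11.926498303116995
w1 1 [(123.67974090576172, np.float64(-2.5), 2), (123.4886245727539, np.float64(-3.0), 2), (123.27873229980469, np.float64(-2.0), 2), (123.0804443359375, np.float64(-3.5), 2)]
w1 2 [(125.63367462158203, np.float64(-5.0), -2), (125.6009521484375, np.float64(-5.5), -2), (124.78130340576172, np.float64(-4.5), -2), (123.51256561279297, np.float64(-6.0), -2)]
w2 1 [(77.59601593017578, np.float64(2.5), -2), (76.34339141845703, np.float64(2.0), -2), (74.1972427368164, np.float64(3.0), -2), (71.21216583251953, np.float64(1.5), -2)]
w2 2 [(109.52977752685547, np.float64(5.5), 0), (109.34234619140625, np.float64(5.0), 0), (108.69447326660156, np.float64(6.0), 0), (107.57254791259766, np.float64(4.5), 0)]
```

jog_arm(increments=[[0, [-1.5, 8, 0], [0, 0, 0]], [0, [-3.2, 16, 0], [0, 0, 0]], [0, [-5.0, 24, 0], [0, 0, 0]], [0, [-7.1, 32, 0], [0, 0, 0]], [0, [-7.1, 32, 0], [0, 0, 0]]])

```text
time_s: 12.83
tcp_pos: [0.6297, -0.0847, 0.0412]
tool_rot: [[-0.158, 0.987, -0.0], [0.987, 0.158, 0.001], [0.001, 0.0, -1.0]]
contact_force: [0.1, 1.3, -0.6]
gripper_width: 0.0121
```

```bash
python3 b.py
```

```text
t 12.8333 tcp [629.72 -84.74  41.19] nose b(mm) [ 5.54 -5.7  60.53] yaw 9.097947805517915 pitch 0.08318233704669478 F b 0.3407186383251259 1.3054638327726504 -0.5646233727284999 M [ 0.    0.02 -0.04] w 12.106096609849349
```

jog_arm(increments=[[0, [-0.3, 2, 0], [0, 0, 0]], [0, [-0.6, 4, 0], [0, 0, 0]], [0, [-0.9, 6, 0], [0, 0, 0]], [0, [-1.2, 8, 0], [0, 0, 0]], [0, [-1.2, 8, 0], [0, 0, 0]]])

```text
time_s: 13.25
tcp_pos: [0.6288, -0.0793, 0.041]
tool_rot: [[-0.156, 0.988, 0.0], [0.988, 0.156, 0.0], [0.0, 0.0, -1.0]]
contact_force: [-0.3, -0.1, -0.4]
gripper_width: 0.0118
```

jog_arm(increments=[[0, [-0.15, 1, 0], [0, 0, 0]], [0, [-0.3, 2, 0], [0, 0, 0]], [0, [-0.45, 3, 0], [0, 0, 0]], [0, [-0.6, 4, 0], [0, 0, 0]], [0, [-0.6, 4, 0], [0, 0, 0]]])

```text
time_s: 13.67
tcp_pos: [0.6282, -0.0754, 0.041]
tool_rot: [[-0.156, 0.988, -0.0], [0.988, 0.156, 0.0], [0.0, -0.0, -1.0]]
contact_force: [0.1, 0.4, -1.3]
gripper_width: 0.0119
```

```bash
python3 b.py
```

```text
t 13.6667 tcp [628.21 -75.37  41.01] nose b(mm) [ 6.08  3.79 60.05] yaw 8.964898826914192 pitch 0.00865144432816799 F b 0.1452461952853498 0.43253904455941933 -1.260684311848256 M [-0.04 -0.01 -0.04] w 11.858731692105147
```

Nothing yet; two more 4 mm steps, checking the force after each.

jog_arm(increments=[[0, [-0.15, 1, 0], [0, 0, 0]], [0, [-0.3, 2, 0], [0, 0, 0]], [0, [-0.45, 3, 0], [0, 0, 0]], [0, [-0.6, 4, 0], [0, 0, 0]], [0, [-0.6, 4, 0], [0, 0, 0]]])

```text
time_s: 14.08
tcp_pos: [0.6277, -0.0712, 0.041]
tool_rot: [[-0.156, 0.988, 0.0], [0.988, 0.156, 0.0], [0.0, 0.0, -1.0]]
contact_force: [0.3, 0.6, -0.9]
gripper_width: 0.0117
```

```bash
python3 b.py
```

```text
t 14.0833 tcp [627.68 -71.22  41.05] nose b(mm) [ 6.19  7.98 60.11] yaw 8.96813765022857 pitch 0.015601456601157826 F b 0.43553359921181595 0.5524079577804577 -0.8942654730682613 M [ 0.   -0.1  -0.11] w 11.730168649205865
```

jog_arm(increments=[[0, [-0.3, 2, 0], [0, 0, 0]], [0, [-0.6, 4, 0], [0, 0, 0]], [0, [-0.9, 6, 0], [0, 0, 0]], [0, [-1.2, 8, 0], [0, 0, 0]], [0, [-1.5, 10, 0], [0, 0, 0]]])

```text
time_s: 14.5
tcp_pos: [0.6261, -0.0613, 0.041]
tool_rot: [[-0.156, 0.988, -0.0], [0.988, 0.156, 0.0], [0.0, 0.0, -1.0]]
contact_force: [0.1, -0.4, -0.2]
gripper_width: 0.0126
```

```bash
python3 b.py
python3 - <<'E'
from h import *
a=grab_frame("scene")["img"]; b=grab_frame("side")["img"]
cv2.imwrite("pics/v6.png",np.hstack([cv2.resize(a[150:250,270:370],(400,400),interpolation=3),cv2.resize(b[160:260,270:370],(400,400),interpolation=3)]))
E
```

```text
t 14.5 tcp [626.12 -61.34  41.03] nose b(mm) [ 6.23 17.98 60.04] yaw 8.960867388935066 pitch 0.0005526882353474065 F b 0.018297156804056046 -0.4056998699428719 -0.16717462740264982 M [-0.06 -0.07 -0.05] w 12.573385933021374
```

View pics/v6.png

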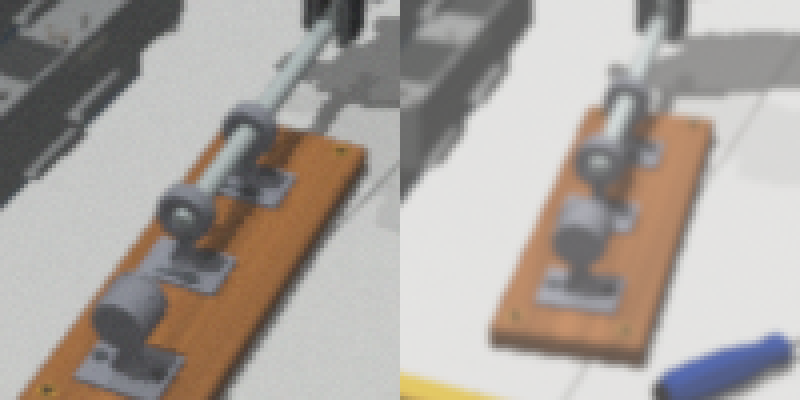

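jog_arm(increments=[[0, [-1.2, 5, 0], [0, 0, 0]], [0, [-2.8, 10, 0], [0, 0, 0]], [0, [-4.5, 15, 0], [0, 0, 0]], [0, [-6.2, 20, 0], [0, 0, 0]], [0, [-7.9, 24.1, 0], [0, 0, 0]]])

```text
time_s: 15.02
tcp_pos: [0.6183, -0.0367, 0.0412]
tool_rot: [[-0.156, 0.988, 0.0], [0.988, 0.156, 0.0], [0.0, 0.0, -1.0]]
contact_force: [0.1, -1.2, -0.2]
gripper_width: 0.0125
```

jog_arm(increments=[[0, [-2.2, 9, 0], [0, 0, 0]], [0, [-4.4, 18, 0], [0, 0, 0]], [0, [-6.4, 27, 0], [0, 0, 0]], [0, [-7.8, 34, 0], [0, 0, 0]], [0, [-7.8, 34, 0], [0, 0, 0]]])

```text
time_s: 15.43
tcp_pos: [0.61, -0.0006, 0.0412]
tool_rot: [[-0.159, 0.987, -0.0], [0.987, 0.159, 0.001], [0.001, 0.0, -1.0]]
contact_force: [0.5, 1.4, -0.9]
gripper_width: 0.0121
```

```bash
python3 b.py
```

```text
t 15.4333 tcp [610.04  -0.58  41.17] nose b(mm) [-0.83 80.51 60.5 ] yaw 9.122085713017485 pitch 0.08030127463656586 F b 0.6812630494638433 1.3563402266265465 -0.9227040122005445 M [ 0.17 -0.14 -0.11] w 12.136559165426734
```

jog_arm(increments=[[0, [-0.3, 2, 0], [0, 0, 0]], [0, [-0.6, 4, 0], [0, 0, 0]], [0, [-0.9, 6, 0], [0, 0, 0]], [0, [-1.2, 8, 0], [0, 0, 0]], [0, [-1.2, 8, 0], [0, 0, 0]]])

```text
time_s: 15.85
tcp_pos: [0.6092, 0.0048, 0.041]
tool_rot: [[-0.156, 0.988, -0.0], [0.988, 0.156, 0.0], [0.0, -0.0, -1.0]]
contact_force: [1.0, 0.6, -0.4]
gripper_width: 0.0119
```

```bash
python3 b.py
```

```text
t 15.85 tcp [609.16   4.77  41.01] nose b(mm) [-0.17 85.92 60.07] yaw 8.958301307745998 pitch 0.014218645145885828 F b 1.0827490575526801 0.39002938185014024 -0.4285699213043046 M [ 0.09 -0.09 -0.05] w 11.909944793748261
```

jog_arm(increments=[[0, [-0.2, 1.5, 0], [0, 0, 0]], [0, [-0.5, 3, 0], [0, 0, 0]], [0, [-0.7, 4.5, 0], [0, 0, 0]], [0, [-0.9, 6, 0], [0, 0, 0]], [0, [-0.9, 6, 0], [0, 0, 0]]])

```text
time_s: 16.27
tcp_pos: [0.6083, 0.0108, 0.041]
tool_rot: [[-0.156, 0.988, -0.0], [0.988, 0.156, 0.0], [0.0, -0.0, -1.0]]
contact_force: [0.6, 0.0, -1.0]
gripper_width: 0.0118
```

```bash
python3 b.py
```

```text
t 16.2667 tcp [608.27  10.79  41.03] nose b(mm) [-0.16 92.01 60.05] yaw 8.971644139074645 pitch 0.005218170619118375 F b 0.642918529540293 -0.06950337171648413 -0.9831927275118718 M [ 0.03 -0.05 -0.04] w 11.84940117478958
```

Near the bore. Continue in small steps.

jog_arm(increments=[[0, [-0.2, 1, 0], [0, 0, 0]], [0, [-0.3, 2, 0], [0, 0, 0]], [0, [-0.5, 3, 0], [0, 0, 0]], [0, [-0.6, 4, 0], [0, 0, 0]], [0, [-0.6, 4, 0], [0, 0, 0]]])

```text
time_s: 16.68
tcp_pos: [0.6077, 0.0149, 0.041]
tool_rot: [[-0.156, 0.988, -0.0], [0.988, 0.156, 0.0], [0.0, 0.0, -1.0]]
contact_force: [0.4, 0.0, -0.1]
gripper_width: 0.0123
```

```bash
python3 b.py
```

```text
t 16.6833 tcp [607.68  14.93  41.02] nose b(mm) [-0.1  96.19 60.11] yaw 8.973080769665687 pitch 0.021504195125608104 F b 0.39143012303405617 -0.045365624576619246 -0.058744265132813805 M [-0.01 -0.1  -0.  ] w 12.332399905505621
```

jog_arm(increments=[[0, [-0.3, 2, 0], [0, 0, 0]], [0, [-0.6, 4, 0], [0, 0, 0]], [0, [-0.9, 6, 0], [0, 0, 0]], [0, [-1.2, 8, 0], [0, 0, 0]], [0, [-1.2, 8, 0], [0, 0, 0]]])

```text
time_s: 17.1
tcp_pos: [0.6064, 0.0234, 0.041]
tool_rot: [[-0.156, 0.988, -0.0], [0.988, 0.156, 0.001], [0.001, 0.0, -1.0]]
contact_force: [0.8, 0.9, -0.4]
gripper_width: 0.0119
```

```bash
python3 b.py
```

```text
t 17.1 tcp [606.42  23.37  41.04] nose b(mm) [ -0.13 104.73  60.18] yaw 8.99593200494453 pitch 0.03301325042978265 F b 0.9606003576470995 0.7389282241049154 -0.44281212004406156 M [ 0.1  -0.02 -0.  ] w 11.909814239483426
```

jog_arm(increments=[[0, [-0.15, 1, 0], [0, 0, 0]], [0, [-0.3, 2, 0], [0, 0, 0]], [0, [-0.5, 3, 0], [0, 0, 0]], [0, [-0.6, 4, 0], [0, 0, 0]], [0, [-0.6, 4, 0], [0, 0, 0]]])

```text
time_s: 17.52
tcp_pos: [0.6059, 0.0267, 0.041]
tool_rot: [[-0.156, 0.988, -0.0], [0.988, 0.156, 0.0], [0.0, -0.0, -1.0]]
contact_force: [0.5, 0.6, 0.3]
gripper_width: 0.0121
```

jog_arm(increments=[[0, [-0.1, 0.5, 0], [0, 0, 0]], [0, [-0.15, 1, 0], [0, 0, 0]], [0, [-0.2, 1.5, 0], [0, 0, 0]], [0, [-0.2, 1.5, 0], [0, 0, 0]], [0, [-0.2, 1.5, 0], [0, 0, 0]]])

```text
time_s: 17.93
tcp_pos: [0.6057, 0.0277, 0.041]
tool_rot: [[-0.155, 0.988, -0.0], [0.988, 0.155, -0.0], [-0.0, -0.0, -1.0]]
contact_force: [-0.2, -1.0, -0.3]
gripper_width: 0.012
```

```bash
python3 b.py
```

```text
t 17.9333 tcp [605.73  27.67  41.  ] nose b(mm) [  0.11 109.08  59.93] yaw 8.938412118508314 pitch -0.016736365754957874 F b -0.3402532839593352 -0.9725600696021826 -0.34647076414085537 M [-0.36 -0.09  0.01] w 12.040631702540201
```

jog_arm(increments=[[0, [-0.1, 0.5, 0], [0, 0, 0]], [0, [-0.15, 1, 0], [0, 0, 0]], [0, [-0.15, 1, 0], [0, 0, 0]], [0, [-0.15, 1, 0], [0, 0, 0]], [0, [-0.15, 1, 0], [0, 0, 0]]])

```text
time_s: 18.35
tcp_pos: [0.6057, 0.0277, 0.041]
tool_rot: [[-0.155, 0.988, 0.0], [0.988, 0.155, -0.001], [-0.001, -0.0, -1.0]]
contact_force: [2.3, -4.4, -0.5]
gripper_width: 0.0119
```

```bash
python3 b.py
```

```text
t 18.35 tcp [605.7   27.71  41.  ] nose b(mm) [  0.26 109.12  59.68] yaw 8.897534658236673 pitch -0.07650580726519002 F b 1.5509975479976907 -4.70820693046871 -0.5119128195838536 M [-1.05 -0.26  0.01] w 11.866689109455624
```

jog_arm(increments=[[0, [-0.1, 0.5, 0], [0, 0, 0]], [0, [-0.15, 1, 0], [0, 0, 0]], [0, [-0.15, 1, 0], [0, 0, 0]], [0, [-0.15, 1, 0], [0, 0, 0]], [0, [-0.15, 1, 0], [0, 0, 0]]])

```text
time_s: 18.77
tcp_pos: [0.6057, 0.0277, 0.041]
tool_rot: [[-0.154, 0.988, 0.0], [0.988, 0.154, -0.002], [-0.002, -0.0, -1.0]]
contact_force: [1.8, -6.9, 0.5]
gripper_width: 0.0122
```

```bash
python3 b.py
python3 - <<'E'
from h import *
a=grab_frame("scene")["img"]; b=grab_frame("side")["img"]
cv2.imwrite("pics/v7.png",np.hstack([cv2.resize(a[150:250,270:370],(400,400),interpolation=3),cv2.resize(b[160:260,270:370],(400,400),interpolation=3)]))
E
```

```text
t 18.7667 tcp [605.68  27.71  41.  ] nose b(mm) [  0.41 109.13  59.42] yaw 8.854341488322243 pitch -0.13912827828586125 F b 0.6669344408146917 -7.05646377795815 0.452141291051013 M [-1.54 -0.33  0.1 ] w 12.188359374630398
```

View pics/v7.png

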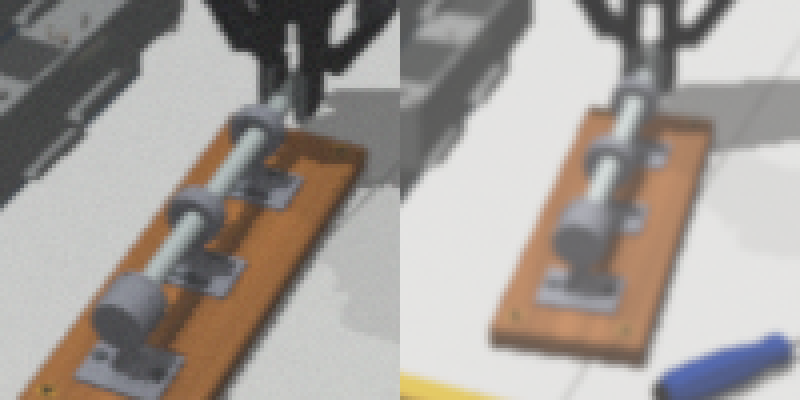

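jog_arm(increments=[[0.25, [0, 0, 0], [0, 0, 0]], [0.5, [0, 0, 0], [0, 0, 0]], [0.5, [0, 0, 0], [0, 0, 0]], [0.5, [0, 0, 0], [0, 0, 0]], [0.5, [0, 0, 0], [0, 0, 0]]])

```text
time_s: 19.28
tcp_pos: [0.6054, 0.0305, 0.041]
tool_rot: [[-0.156, 0.988, -0.0], [0.988, 0.156, 0.0], [0.0, 0.0, -1.0]]
contact_force: [0.3, -0.2, -0.0]
gripper_width: 0.043
```

```bash
python3 b.py
```

```text
t 19.2833 tcp [605.39  30.49  41.04] nose b(mm) [  0.04 111.93  60.16] yaw 8.979873072196547 pitch 0.028165056070787686 F b 0.2509063244297552 -0.2622509694331399 -0.04294854690776293 M [ 0.01 -0.01 -0.01] w 42.969427571999546
```

jog_arm(increments=[[0.5, [0, 0, 8], [0, 0, 0]], [0.5, [0, 0, 25], [0, 0, 0]], [0.5, [0, 0, 50], [0, 0, 0]], [0.5, [-5, 0, 85], [0, 0, 0]], [0.5, [-10, 10, 120], [0, 0, 0]]])

```text
time_s: 19.7
tcp_pos: [0.5948, 0.0379, 0.1621]
tool_rot: [[-0.153, 0.988, -0.002], [0.988, 0.153, -0.001], [-0.001, -0.002, -1.0]]
contact_force: [1.2, -1.3, 0.2]
gripper_width: 0.0427
```

jog_arm(increments=[[0.5, [-5, 35, 15], [0, 0, 0]], [0.5, [-8, 70, 30], [0, 0, 0]], [0.5, [-12, 105, 45], [0, 0, 0]], [0.5, [-15, 130, 60], [0, 0, 0]], [0.5, [-15, 130, 60], [0, 0, 0]]])

```text
time_s: 20.12
tcp_pos: [0.5797, 0.1784, 0.2253]
tool_rot: [[-0.164, 0.986, 0.004], [0.986, 0.164, 0.006], [0.005, 0.005, -1.0]]
contact_force: [0.2, 0.8, 0.2]
gripper_width: 0.0425
```

jog_arm(increments=[[0.5, [0, 0, 0], [0, 0, 0]], [0.5, [0, 0, 0], [0, 0, 0]], [0.5, [0, 0, 0], [0, 0, 0]], [0.5, [0, 0, 0], [0, 0, 0]], [0.5, [0, 0, 0], [0, 0, 0]]])

```text
time_s: 20.53
tcp_pos: [0.5805, 0.1687, 0.2205]
tool_rot: [[-0.154, 0.988, -0.001], [0.988, 0.154, -0.001], [-0.0, -0.001, -1.0]]
contact_force: [-0.3, -0.2, -0.1]
gripper_width: 0.0425
```

```bash
python3 b.py
python3 - <<'E'
from rect import *
p=grab_frame("wrist"); im=rectify(p,.06,.5,.68,-.04,.31,1.7)
cv2.imwrite("pics/v8.png",np.hstack([im,cv2.copyMakeBorder(p["img"][:,140:620],0,im.shape[0]-400,0,0,0)]))
E
```

```text
t 20.5333 tcp [580.5  168.68 220.54] nose b(mm) [ -2.41 252.3  239.43] yaw 8.854075580684302 pitch -0.02433215976132518 F b -0.30213555591870195 -0.18410453832482804 -0.09431074939519934 M [-0.04  0.05 -0.02] w 42.51094016919397
```

View pics/v8.png

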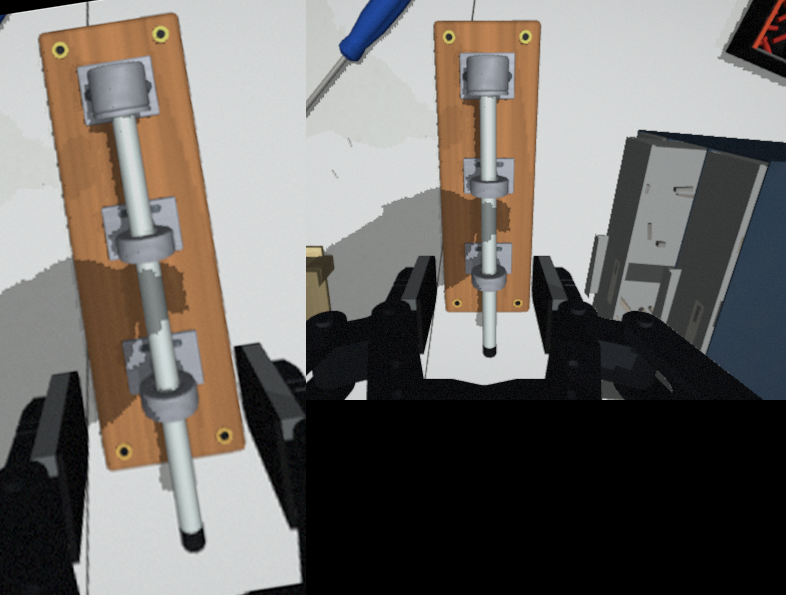

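```bash
python3 -c "
from plant import *
print(finish_job())"
```

```text
the job is handed in; nothing more can be done
None
```

The rail is fitted and handed in at about 20.5 s: through the first eye, through the second, and pushed home in the end socket. I then let go and moved the gripper clear.

- **Method:** I took the rail off its supports and threaded both eyes without a blunt hit. With the rail inside, I slid each eye sideways to follow it and then brought both back onto the board line.
- **Seating:** The nose stopped hard in the socket. It did not advance during two further 1 mm pushes, while the force rose to about 7 N. That was the highest contact reading, against the 25 N marring limit, though forces are only read at the end of each move.
- **Last picture:** The rail lies straight through both eyes into the socket, with the fingers clear and no contact force beyond noise. The tail end measures about 282 mm from the estimated socket bottom, against a rail length of 280 mm, so it agrees within camera error.
- **Small disagreements:**
  - At the hard stop the computed nose position was board y = 109.1 mm instead of 110 mm, within my error in locating the board.
  - The gripper read about 12 mm on the 14 mm rail. The rail never slipped noticeably.
  - One edge fit of the ring positions, from the first wrist picture, was clearly wrong, so I used the one from the closer view.
- **Not checked:** I did not re-measure the other worktop items. The arm was never near them and no unexpected contact force showed up.

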